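Start the calibration of a laboratory balance with its recessed button

TASK

The balance is due for calibration, which only works with a bare pan: lift the small weighing cup off the pan and set it down upright on the free floor of the dissecting tray, let go of it, and then take the steel probe with the plain round handle out of the instrument rack. Reach the probe's thin end down through the small hole in the top of the balance and press the recessed calibration button gently but fully down, keeping everything off the pan. Finish while still holding the button down with the gripped probe, with the other things left where they were.

Things in the scene. Friction and masses are not known exactly. Their poses are not given: they have to be found in the camera images.
- balance: fixed laboratory top-pan balance, white housing 240 (x) x 190 (y) mm, the flat deck of the housing 60 mm above the bench; its origin is the centre of its underside on the bench, z up, x pointing from its sloping display side to its rear; the display side roughly faces the robot
- pan: fixed round steel weighing pan of the balance, 120 mm across and 4 mm thick; its origin is the centre of its underside, 68 mm above the bench, so the weighing surface is at 72 mm; pan centre 45 mm behind the balance's origin along the balance's x
- cal_hole (a point): centre of the mouth of the small round hole in the deck of the balance, at deck height, 60 mm above the bench, at the deck corner on the robot's right behind the keys (balance frame x -28, y -72 mm). Vertical bore 10 mm wide; its mouth is a conical countersink 18 mm wide and 4 mm deep. The round spot at the deck's other front corner is a spirit level, not a hole
- cal_button (a joint): travel in m of the recessed calibration button in the hole: 0 up, 0.006 fully down; it springs back. Dark button 9 mm wide, its face 14 mm below the hole's mouth when up, 20 mm when fully down; 1 N starts it moving and 3 N takes it to its firm stop
- cup_mid (a point): centre, half-way up, of the small white plastic weighing cup that starts on the pan: 48 mm high, 42 mm across the rim, slightly narrower at the foot, wall 2.5 mm, open at the top, about 25 g; z along its axis
- tray: fixed blue dissecting tray, open on top, outside 300 (x) x 200 (y) x 45 mm, walls and floor 4 mm; its origin is the centre of its underside; it lies beside the balance, on the side opposite the rack (left or right). Its +x half holds a white board 6 mm thick, a glass dish and forceps; its -x half is empty
- tray_clear (a point): point on the tray's floor in the middle of its empty half (60 mm from the tray's centre towards its -x end, 4 mm above the bench): free floor for the cup, at least 85 mm to the near end wall and 95 mm to the side walls
- rack: fixed grey instrument rack, 176 (x) x 80 (y) mm, top deck 76 mm above the bench, origin at the centre of its underside; four holes of 6.5 mm in a row along its x, 42 mm apart, each with one upright instrument hanging in it by its shoulder, tops at most 160 mm above the bench: the probe and three others (flat scalpel handle, thin micro-spatula with a flat paddle, dropper with a fat rubber bulb) in any order
- probe_grip (a point): middle of the probe's handle. The steel probe is a straight round rod: a plain knurled cylinder handle 10 mm across and 80 mm long, from 40 mm above this point to 40 mm below it, then a thin straight shaft 4 mm across and 62 mm long with a round end. It stands upright in a rack hole, handle up, resting on its shoulder; z along the probe, pointing up towards the handle's end. 35 g
- probe_tip (a point): end of the probe's thin shaft, 102 mm below the middle of the handle
- dish: glass dish 90 mm across in the tray, to be left where it is
- forceps: steel forceps 110 mm long lying in the tray, to be left where they are
- microspatula: thin micro-spatula in the rack, to be left in its hole; origin at its shoulder
- scalpel: flat scalpel handle in the rack, to be left in its hole; origin at its shoulder
- dropper: dropper with rubber bulb in the rack, to be left in its hole; origin at its shoulder
- weight: brass calibration weight, 30 mm across and 47 mm high, standing on the bench just before the rack's -x end, to be left
- beaker: glass beaker 66 mm across and 85 mm high, on the bench just beyond the rack's +x end, to be left
- reagent: amber bottle 56 mm across and 130 mm high, on the bench behind the balance, to be left
Not all that is in view belongs to the job. What is shaped like the part that bears cup_mid but green or turquoise is not meant.

How it is judged:
By the outcome, as a careful person would: the job done as asked, in the order asked, and still so for the second after the job is handed in, while the arm keeps its last pose, push and grip.
It also fails if it takes over 64 s, if anything falls off the work surface, if the arm or the gripper's body presses on something with over 40 N, if the wrist force passes 120 N, or if a joint passes its speed limit or range.

ROBOT

A 6-joint arm with a two-finger parallel gripper is mounted at the origin on the work surface. World frame = base frame: x ahead of the robot, y to its left, z up, the work surface at z = 0. Lengths are in m, angles in rad, forces in N, time in s.
With the tool pointing down it reaches from about 0.325 to 0.9 m from the base axis. Payload 3.5 kg.
Tool frame: the origin (TCP) lies midway between the tips of the shut fingers; the grasp point (between the pads) lies 19 mm behind it (r.tcp_to_grasp is the distance from the TCP to the grasp point, in m); z points along the fingers, y is the line along which they close (so a half turn about z gives the same grasp; the last joint's range is limited). The gripper opens to 85 mm and grips with 20 to 120 N. Pads are 22 mm wide; open, the fingers measure 114 mm over their backs; the gripper's body (76 mm by 85 mm) begins 54 mm behind the grasp point. The pads swing forward as they close: fully open they stand 13 mm farther back than shut.
Start: joints at [-1.392, 0.276, -0.026, 1.268, 0, 1.467], TCP at [0.174, -0.6, 0.231] pointing down, gripper open.
Joint ranges: [-3.12, 3.12], [-0.85, 1.88], [-1.08, 1.24], [-1.95, 2.15], [-1.57, 1.53], [-3.14, 3.14]. Speed limits (rad/s): [2.57, 2.57, 3.14, 3.14, 3.14, 3.14].

INTERFACE

Orientations are given as a unit quaternion [w, x, y, z].
In Python, from rig import monitor, vision, r gives the robot as it stands.
- The arm moves only by the tool send_rows, never from a script. Its argument "steps" is a list of rows, each an object with "translation": the shift along the tool's x, y, z in m, a list of three; "turn": the turn, a rotation vector about the tool's x, y, z in degrees, a list of three; "jaw": the closure, from 0 (fully open) to 1 (shut). A call has 1 to 12 rows; each row is the pose to reach, as a shift and turn from the pose commanded when the call began, along the tool's axes at that moment; what a row does not reach only later rows make up. A row lasts 1/8 s, in which the tool goes at most 62.5 mm and 10.7 degrees, less where a joint would pass 70% of its speed; a pose out of reach is approached as far as the arm can. A call with a gripper value outside its range is refused whole. The fingers move at their own pace and stop on an object; "force" is the grip in N (left out, the last holds). Time passes only in rows, so rows that repeat a pose let the fingers close. It gives the time, the measured TCP pose, the force, the opening and the grip force at its end, in the units of the state.
- monitor.sense(): the state, without advancing time (a new reading comes with each control period).
- vision.grab_frame(name): name is "scene" or "top"; returns (picture, depth): 384x512x3 uint8, red, green, blue; 384x512 float32, m along the optical axis (not along the pixel's ray), 0 where there is no reading.
- vision.get_calibration(name): a dict with "camera_matrix" (3x3 intrinsics, pixels), "pose" (4x4, takes a point from camera to world coordinates). Camera axes: x right, y down, z forward; pixel columns grow to the right and rows downward; lengths in m; the calibration is good to about 2 mm. A picture is of the moment at which its call begins. get_calibration takes no time and is no camera call.
- r.sign_off(): hands the job in; it is judged then, once.
The state is a dict: "t": time; "qpos": joint angles; "joint_velocities": joint speeds; "joint_efforts": joint torques, N m; "tcp_pos": TCP position; "tcp_rot": TCP orientation; "force": force on the tool from outside, world axes, zero at the start; "wrist_torque": the same for the moment, N m; "width": opening from 0.0 (shut) to 1.0 (fully open); "finger_force": force on a finger pad.
Only numpy, scipy, OpenCV 4.12 (cv2) and the standard library are available. Lean on these libraries where they do the work, as an engineer would, in place of code of your own. Each camera call takes 0.05 s, during which the arm holds its last target. There are 200 camera calls.

## Working session

There is one attempt and no reset: what is moved stays moved. The work goes in short steps, Python scripts to look and compute and a tool call to move; the robot and the scene stay as the last step left them, time stands still between calls to the robot, and variables do not carry over. Pictures are saved under pics/ and viewed, at most 10 in all, crops included, and the job is handed in when it is done.

Besides the shell and the picture viewer there is one more tool, called after "Call:" as a command line: name --argument value ..., lists and objects as JSON in quotes. send_rows: Moves the arm, as the interface text tells. Its arguments: {"type":"object","properties":{"steps":{"type":"array","items":{"type":"object","properties":{"translation":{"type":"array","items":{"type":"number"}},"turn":{"type":"array","items":{"type":"number"}},"jaw":{"type":"number"}}}},"force":{"type":"number"}},"required":["steps"]}

```bash
ls; mkdir -p pics
python3 - <<'E'
from rig import monitor, vision, r
import cv2,numpy as np
s=monitor.sense();print({k:np.round(v,3).tolist() for k,v in s.items()}, r.tcp_to_grasp)
for n in("scene","top"):
    p,d=vision.grab_frame(n);cv2.imwrite(f"pics/{n}0.png",p[:,:,::-1]);np.save(f"pics/{n}0.npy",d)
    c=vision.get_calibration(n);print(np.round(c["camera_matrix"],1).tolist(),np.round(c["pose"],3).tolist())
E
```

```text
pics
{'t': 0.0, 'qpos': [-1.392, 0.277, -0.028, 1.268, 0.0, 1.467], 'joint_velocities': [-0.0, -0.001, -0.001, 0.002, -0.0, -0.0], 'joint_efforts': [-0.001, -44.551, 29.52, 0.016, -0.0, 0.0], 'tcp_pos': [0.174, -0.6, 0.23], 'tcp_rot': [-0.001, 0.99, 0.14, -0.0], 'force': [0.245, 0.064, 0.126], 'wrist_torque': [-0.01, -0.002, -0.015], 'finger_force': 0.0, 'width': 0.998} 0.0187
[[372.7, 0.0, 257.1], [0.0, 372.7, 191.1], [0.0, 0.0, 1.0]] [[0.691, 0.471, -0.548, 1.102], [0.722, -0.453, 0.522, -0.533], [-0.002, -0.757, -0.653, 0.741], [0.0, 0.0, 0.0, 1.0]]
[[464.0, 0.0, 256.1], [0.0, 464.0, 195.8], [0.0, 0.0, 1.0]] [[0.004, -0.996, 0.089, 0.434], [-1.0, -0.005, -0.011, -0.018], [0.011, -0.089, -0.996, 1.356], [0.0, 0.0, 0.0, 1.0]]
```

View pics/scene0.png

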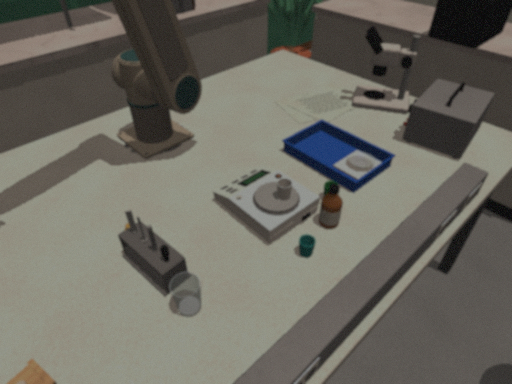

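View pics/top0.png

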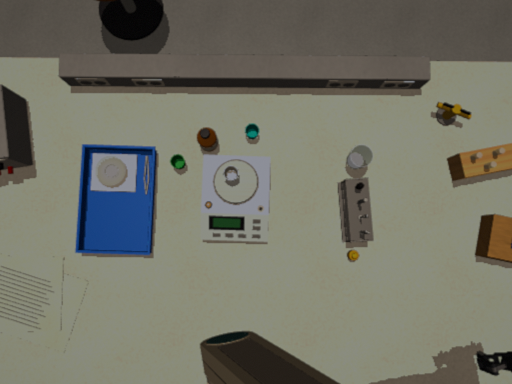

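The scene view shows the balance at (268,203) with a white cup on the pan at (285,187), the rack at (152,255), and the tray at (337,153). In the top view the balance is at (236,198), the white cup at (232,176), the rack at (356,210), and the tray's empty half at (117,225). The cup-like objects are white (232,176), turquoise (252,131) and green (178,162). The white one on the pan fits. Next is an enlarged crop of the rack and balance.

```bash
cat > h.py <<'E'
from rig import monitor, vision, r
import cv2,numpy as np
def ray(n,u,v,z):
    c=vision.get_calibration(n);K=c["camera_matrix"];T=np.array(c["pose"])
    d=T[:3,:3]@np.linalg.inv(K)@[u,v,1];o=T[:3,3];return o+d*(z-o[2])/d[2]
def proj(n,p):
    c=vision.get_calibration(n);T=np.linalg.inv(c["pose"]);q=c["camera_matrix"]@(T[:3,:3]@p+T[:3,3]);return q[:2]/q[2]
def grab(n):
    p,d=vision.grab_frame(n);return np.ascontiguousarray(p[:,:,::-1]),d
def tri(a,b):  # a=(u,v) top, b=(u,v) scene
    P=[]
    for n in("top","scene"):
        c=vision.get_calibration(n);P.append(c["camera_matrix"]@np.linalg.inv(c["pose"])[:3])
    X=cv2.triangulatePoints(P[0],P[1],np.float64(a).reshape(2,1),np.float64(b).reshape(2,1)).ravel();return X[:3]/X[3]
E
python3 - <<'E'
import cv2,numpy as np
s=cv2.imread("pics/scene0.png");t=cv2.imread("pics/top0.png")
a=cv2.resize(s[200:300,110:210],(400,400),interpolation=cv2.INTER_CUBIC)
b=cv2.resize(t[145:245,320:420],(400,400),interpolation=cv2.INTER_CUBIC)
cv2.imwrite("pics/c1.png",np.hstack([a,b]))
a=cv2.resize(s[155:255,210:330],(400,333),interpolation=cv2.INTER_CUBIC)
b=cv2.resize(t[148:248,190:290],(400,400),interpolation=cv2.INTER_CUBIC)
a=cv2.copyMakeBorder(a,0,67,0,0,cv2.BORDER_CONSTANT)
cv2.imwrite("pics/c2.png",np.hstack([a,b]))
E
```

```text
(no output)
```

View pics/c1.png

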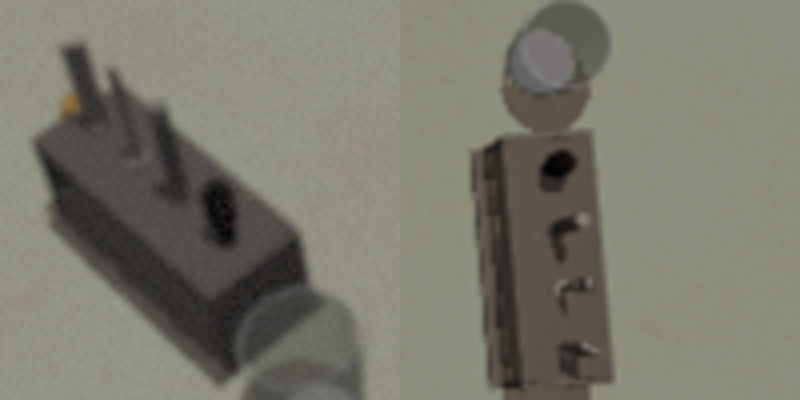

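View pics/c2.png

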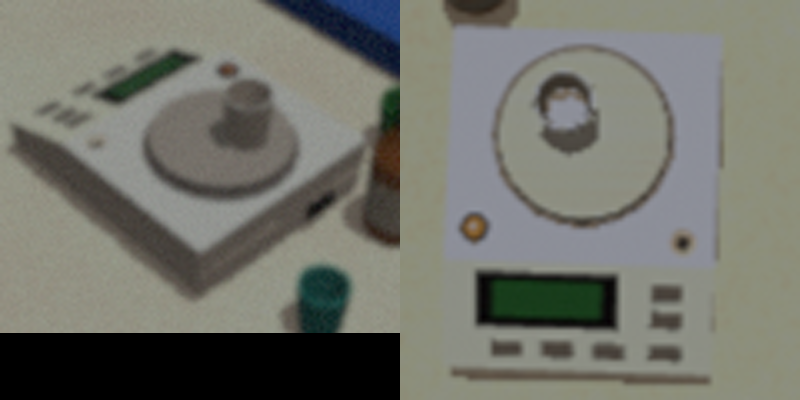

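Top crop: the rack instruments, from the beaker end, are a fat black bulb (dropper), a round-ended rod at full pixel ≈(365,200), a thin rod ≈(363,217), and a flat line-like blade ≈(365,232). In the scene view the rod is at ≈(151,235). The second from the beaker end looks like the probe. The hole is the dark spot with a pale ring at top ≈(260,208), and the orange spot at (208,204) is the spirit level. I'll measure with depth and confirm in one larger crop.

Run:
```python
from h import *
def cloud(n):
    d=np.load(f"pics/{n}0.npy");c=vision.get_calibration(n);K=c["camera_matrix"];T=np.array(c["pose"])
    v,u=np.mgrid[:384,:512];P=np.stack([(u-K[0,2])/K[0,0]*d,(v-K[1,2])/K[1,1]*d,d],-1)@T[:3,:3].T+T[:3,3];P[d==0]=np.nan;return P
Ct,Cs=cloud("top"),cloud("scene")
for n,C in(("top",Ct),("scene",Cs)):
    X,Y,Z=np.moveaxis(C,-1,0)
    m=(Z>.085)&(Z<.18)&(X>.25)&(X<.65)&(Y<-.1)&(Y>-.45)
    k,l,st,ce=cv2.connectedComponentsWithStats(m.astype(np.uint8))
    for i in range(1,k):
        if st[i,4]>2: q=C[l==i];print(n,"tall",st[i].tolist(),q.mean(0).round(3),q.min(0).round(3),q.max(0).round(3))
    m=(Z>.08)&(Z<.13)&(X>.35)&(X<.55)&(Y<.13)&(Y>-.1)
    k,l,st,ce=cv2.connectedComponentsWithStats(m.astype(np.uint8))
    for i in range(1,k):
        if st[i,4]>8: q=C[l==i];print(n,"cup",st[i].tolist(),q.mean(0).round(4),q.min(0).round(3),q.max(0).round(3), q[q[:,2]>.112].mean(0).round(4))
X,Y,Z=np.moveaxis(Ct,-1,0)
t=cv2.imread("pics/top0.png");s=cv2.imread("pics/scene0.png")
# deck outline, pan
m=((Z>.055)&(Z<.066)&(X>.3)&(X<.6)&(Y<.2)&(Y>-.15)).astype(np.uint8)
c=max(cv2.findContours(m,0,2)[0],key=cv2.contourArea);print("deck",cv2.minAreaRect(c))
m=((Z>.05)&(Z<.09)&(X>.3)&(X<.6)&(Y<-.15)&(Y>-.45)).astype(np.uint8)
c=max(cv2.findContours(m,0,2)[0],key=cv2.contourArea);rr=cv2.minAreaRect(c);print("rackdeck",rr,[ray("top",*p,.076)[:2].round(3) for p in cv2.boxPoints(rr)])
# hole dark centroid
g=cv2.cvtColor(t,6).astype(float)[200:216,253:269];w=np.clip(110-g,0,None);v,u=np.mgrid[200:216,253:269]
print("hole px",(w*u).sum()/w.sum(),(w*v).sum()/w.sum(),ray("top",(w*u).sum()/w.sum(),(w*v).sum()/w.sum(),.058))
hsv=cv2.cvtColor(t,40)
m=cv2.inRange(hsv,(105,100,60),(130,255,255));c=max(cv2.findContours(m,0,2)[0],key=cv2.contourArea);rr=cv2.minAreaRect(c);print("tray",rr,[ray("top",*p,.045)[:2].round(3) for p in cv2.boxPoints(rr)])
print(g.astype(int)[2:14,1:14])
a=cv2.resize(s[205:265,120:175],(550,600),interpolation=cv2.INTER_CUBIC)
b=cv2.resize(t[175:240,350:375],(230,600),interpolation=cv2.INTER_CUBIC)
cv2.imwrite("pics/c3.png",cv2.convertScaleAbs(np.hstack([a,b]),alpha=1.6))
```

```text
top tall [352, 161, 2, 3, 3] [ 0.643 -0.3    0.086] [ 0.64  -0.301  0.085] [ 0.646 -0.298  0.088]
top tall [368, 163, 3, 2, 3] [ 0.639 -0.345  0.087] [ 0.638 -0.348  0.085] [ 0.64  -0.343  0.089]
top tall [356, 182, 8, 7, 44] [ 0.575 -0.311  0.117] [ 0.567 -0.321  0.098] [ 0.584 -0.305  0.129]
top tall [358, 198, 10, 6, 36] [ 0.532 -0.314  0.133] [ 0.529 -0.321  0.088] [ 0.539 -0.311  0.16 ]
top tall [360, 214, 8, 4, 21] [ 0.491 -0.319  0.132] [ 0.487 -0.321  0.088] [ 0.496 -0.316  0.16 ]
top tall [360, 230, 11, 4, 31] [ 0.45  -0.321  0.128] [ 0.446 -0.328  0.087] [ 0.454 -0.315  0.153]
scene tall [125, 210, 12, 21, 131] [ 0.452 -0.322  0.119] [ 0.446 -0.328  0.087] [ 0.456 -0.314  0.15 ]
scene tall [137, 217, 9, 23, 57] [ 0.493 -0.319  0.124] [ 0.487 -0.321  0.085] [ 0.497 -0.316  0.156]
scene tall [147, 225, 11, 25, 117] [ 0.537 -0.316  0.124] [ 0.531 -0.32   0.085] [ 0.54  -0.31   0.158]
scene tall [160, 245, 10, 15, 103] [ 0.58  -0.314  0.11 ] [ 0.572 -0.321  0.085] [ 0.585 -0.303  0.126]
scene tall [184, 272, 3, 2, 4] [ 0.639 -0.305  0.086] [ 0.636 -0.307  0.085] [ 0.641 -0.304 
[... 606 characters left out ...]
[0.69 , 0.255]), array([0.381, 0.264])]
[[143 143 143 143 143 144 143 143 143 143 143 143 143]
 [144 143 143 144 144 143 143 144 144 143 143 143 143]
 [144 143 143 143 143 142 142 143 143 144 143 143 143]
 [143 144 143 143 140 133 131 133 139 143 143 143 143]
 [143 143 143 140 131 123 120 126 128 136 143 144 144]
 [143 144 143 138 123  97  75  86 111 132 141 143 144]
 [143 144 143 135 114  78  42  54  99 134 142 143 144]
 [143 144 143 137 116  77  47  68 110 136 142 144 143]
 [143 143 143 140 130 113  94 102 131 139 143 143 143]
 [143 144 144 143 140 135 129 131 140 143 144 143 144]
 [143 143 143 143 143 142 141 142 143 144 143 143 143]
 [143 143 143 143 144 143 144 143 143 144 143 143 144]]
```

View pics/c3.png

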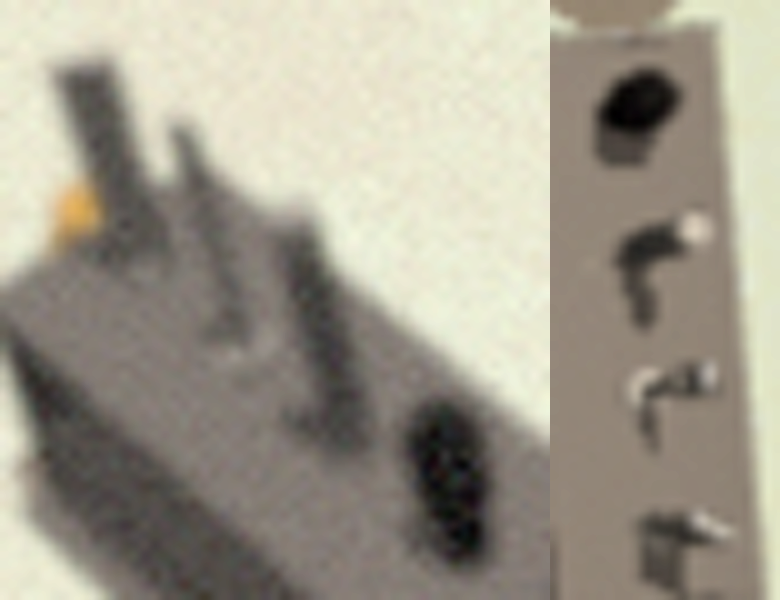

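The enlarged crop confirms it. The candidates are: (125–137,210–230) flat wide blade = scalpel; (137–146,217–240) thin = spatula; (147–158,225–250) uniform round rod with a round top at top px (366,200) = probe; fat black bulb = dropper. The probe is second from the beaker end. Next I'll measure the cup, the balance yaw and the probe axis.

Run:
```python
from h import *
for n in("top","scene"):
    d=np.load(f"pics/{n}0.npy");c=vision.get_calibration(n);K=c["camera_matrix"];T=np.array(c["pose"])
    v,u=np.mgrid[:384,:512];C=np.stack([(u-K[0,2])/K[0,0]*d,(v-K[1,2])/K[1,1]*d,d],-1)@T[:3,:3].T+T[:3,3]
    X,Y,Z=np.moveaxis(C,-1,0)
    for lab,lo,hi in(("cup",.079,.13),("pan",.067,.078)):
        m=(Z>lo)&(Z<hi)&(X>.48)&(X<.68)&(Y<.13)&(Y>-.05)&(d>0)
        k,l,st,ce=cv2.connectedComponentsWithStats(m.astype(np.uint8));i=1+st[1:,4].argmax();q=C[l==i]
        print(n,lab,st[i].tolist(),q.min(0).round(3),q.max(0).round(3),((q.min(0)+q.max(0))/2).round(4))
        if lab=="cup":
            q=q[q[:,2]>.113];print("rim",len(q),q.min(0).round(3),q.max(0).round(3),((q.min(0)+q.max(0))/2).round(4))
t=cv2.imread("pics/top0.png");hsv=cv2.cvtColor(t,40)
m=cv2.inRange(hsv[195:215,200:218],(5,90,40),(25,255,255));M=cv2.moments(m,True);u,v=200+M["m10"]/M["m00"],195+M["m01"]/M["m00"]
L=ray("top",u,v,.06);H=ray("top",260.2,208.2,.06);print("level",u,v,L,H,np.linalg.norm(L-H))
yaw=np.arctan2(-(L-H)[0],(L-H)[1]);c,s=np.cos(yaw),np.sin(yaw);print("yaw",np.degrees(yaw),"pan",H[:2]+np.array([[c,-s],[s,c]])@[.073,.072])
# hole in scene image: predicted
print("hole scene",proj("scene",H)); g=cv2.cvtColor(cv2.imread("pics/scene0.png"),6)
uu,vv=proj("scene",H).round().astype(int);print(g[vv-6:vv+7,uu-7:uu+8])
print("probe top view", ray("top",365.8,199.9,.156), ray("scene",149.5,227,.156))
```

```text
top cup [224, 165, 15, 16, 111] [0.586 0.017 0.079] [0.628 0.055 0.125] [0.607  0.0358 0.1021]
rim 53 [0.586 0.017 0.114] [0.628 0.055 0.125] [0.607  0.0358 0.1196]
top pan [214, 160, 45, 43, 1202] [ 0.531 -0.038  0.067] [0.65  0.085 0.078] [0.5902 0.0238 0.0725]
scene cup [277, 178, 16, 22, 271] [0.588 0.017 0.079] [0.629 0.06  0.122] [0.6082 0.0383 0.1008]
rim 78 [0.588 0.017 0.113] [0.629 0.06  0.122] [0.6082 0.0383 0.1178]
scene pan [255, 182, 44, 30, 828] [ 0.533 -0.034  0.067] [0.651 0.083 0.078] [0.592  0.0247 0.0727]
level 208.04166666666666 204.54166666666666 [0.52444078 0.10181004 0.06      ] [ 0.51485887 -0.04414319  0.06      ] 0.14626742294662343
yaw -3.7561103743005324 pan [0.59241875 0.02291995]
hole scene [238.40963546 197.3595812 ]
[[ 95  93  98 106 119 131 140 143 145 149 147 147 149 149 150]
 [101 107 113 131 138 143 147 145 146 150 147 146 148 148 145]
 [121 127 137 144 145 145 149 146 150 148 149 146 149 147 148]
 [141 144 146 145 146 147 143 145 147 146 146 147 150 149 151]
 [147 146 147 146 146 143 142 141 141 140 142 144 148 145 147]
 [152 146 146 149 144 142 136 134 134 134 142 143 146 146 148]
 [149 148 148 150 144 132 124 122 113 120 133 143 146 149 146]
 [145 146 148 145 144 130 117 109 105 119 137 145 146 147 149]
 [135 143 148 150 146 136 126 121 125 131 141 145 148 145 147]
 [116 135 139 148 142 147 141 140 144 141 149 148 147 148 148]
 [ 91 115 131 142 147 150 147 148 147 148 150 148 150 149 146]
 [ 68  86 107 126 138 145 150 148 150 149 148 148 149 145 148]
 [ 69  71  82 104 118 134 145 150 143 150 145 148 146 147 148]]
probe top view [ 0.53173134 -0.31703415  0.156     ] [ 0.53640541 -0.31548162  0.156     ]
```

Call:
send_rows --steps '[{"translation": [0.03,-0.025,0],"turn": [0,0,-8],"jaw": 0},{"translation": [0.08,-0.065,0],"turn": [0,0,-18],"jaw": 0},{"translation": [0.13,-0.105,0],"turn": [0,0,-28],"jaw": 0},{"translation": [0.175,-0.145,0],"turn": [0,0,-38],"jaw": 0},{"translation": [0.22,-0.18,0],"turn": [0,0,-48],"jaw": 0},{"translation": [0.265,-0.22,0],"turn": [0,0,-58],"jaw": 0},{"translation": [0.31,-0.26,0],"turn": [0,0,-68],"jaw": 0},{"translation": [0.355,-0.295,0],"turn": [0,0,-78],"jaw": 0},{"translation": [0.4,-0.335,0],"turn": [0,0,-88],"jaw": 0},{"translation": [0.445,-0.37,0],"turn": [0,0,-98],"jaw": 0},{"translation": [0.49,-0.41,0],"turn": [0,0,-108],"jaw": 0},{"translation": [0.535,-0.445,0],"turn": [0,0,-118],"jaw": 0}]'

```text
t: 1.6
tcp_pos: [0.5644, -0.0221, 0.2309]
tcp_rot: [-0.0, 0.387, 0.922, -0.0]
force: [1.4, -0.8, 0.6]
width: 1.003
finger_force: 0.0
```

```bash
cat >> h.py <<'E'
from scipy.spatial.transform import Rotation as R
def go(p,yaw=180):
    s=monitor.sense();q=s["tcp_rot"];A=R.from_quat([q[1],q[2],q[3],q[0]])
    B=R.from_euler("z",yaw,degrees=True)*R.from_euler("x",180,degrees=True)
    print("t",round(s["t"],2),"tcp",np.round(s["tcp_pos"],4),"shift",np.round(A.inv().apply(np.array(p)-s["tcp_pos"]),4),"turn",np.round((A.inv()*B).as_rotvec(degrees=True),2),"q",np.round(s["qpos"],2))
E
python3 -c "
from h import *
go([.607,.037,.15])"
```

```text
t 1.6 tcp [ 0.5644 -0.0221  0.2309] shift [0.0123 0.0719 0.0809] turn [-2.00e-02 -3.00e-02 -4.55e+01] q [-0.15  0.17 -0.16  1.24 -0.    0.64]
```

Call:
send_rows --steps '[{"translation": [0.003,0.02,0.0],"turn": [0,0,-10],"jaw": 0},{"translation": [0.006,0.04,0.02],"turn": [0,0,-20],"jaw": 0},{"translation": [0.009,0.055,0.04],"turn": [0,0,-30],"jaw": 0},{"translation": [0.012,0.072,0.06],"turn": [0,0,-40],"jaw": 0},{"translation": [0.012,0.072,0.08],"turn": [0,0,-45.5],"jaw": 0},{"translation": [0.012,0.072,0.08],"turn": [0,0,-45.5],"jaw": 0}]'

```text
t: 2.35
tcp_pos: [0.6051, 0.0349, 0.1488]
tcp_rot: [-0.003, 0.003, 1.0, 0.0]
force: [0.3, -0.1, 0.8]
width: 1.0
finger_force: 0.0
```

```bash
python3 -c "
from h import *
go([.607,.037,.081])
a,d=grab('top');b,d=grab('scene')
cv2.imwrite('pics/g1.png',np.hstack([cv2.resize(a[130:230,190:290],(400,400)),cv2.resize(b[130:230,230:330],(400,400))]))"
```

```text
t 2.35 tcp [0.6051 0.0349 0.1488] shift [-0.0022  0.0021  0.0678] turn [ 0.01 -0.31 -0.4 ] q [-0.05  0.3  -0.17  1.1  -0.   -0.04]
```

View pics/g1.png

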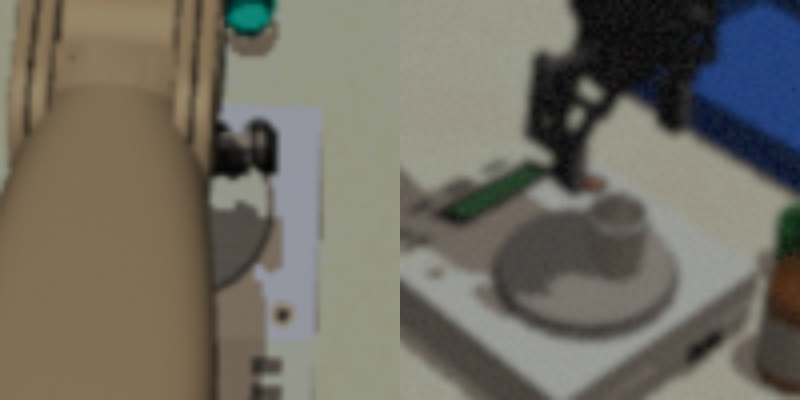

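In the right-hand crop the open fingers straddle the cup at (618,235), and the path down is free. Now I descend and close softly.

Call:
send_rows --force 20 --steps '[{"translation": [-0.002,0.002,0.02],"turn": [0,0,0],"jaw": 0},{"translation": [-0.002,0.002,0.045],"turn": [0,0,0],"jaw": 0},{"translation": [-0.002,0.002,0.065],"turn": [0,0,0],"jaw": 0},{"translation": [-0.002,0.002,0.068],"turn": [0,0,0],"jaw": 0},{"translation": [-0.002,0.002,0.068],"turn": [0,0,0],"jaw": 0.3},{"translation": [-0.002,0.002,0.068],"turn": [0,0,0],"jaw": 0.6},{"translation": [-0.002,0.002,0.068],"turn": [0,0,0],"jaw": 0.7},{"translation": [-0.002,0.002,0.068],"turn": [0,0,0],"jaw": 0.7},{"translation": [-0.002,0.002,0.068],"turn": [0,0,0],"jaw": 0.7}]'

```text
t: 3.58
tcp_pos: [0.6104, 0.0365, 0.0847]
tcp_rot: [0.001, 0.003, 1.0, -0.0]
force: [-0.7, -1.8, 5.6]
width: 0.469
finger_force: 20.1
```

Call:
send_rows --steps '[{"translation": [0,0,-0.02],"turn": [0,0,0],"jaw": 0.7},{"translation": [0,0,-0.05],"turn": [0,0,0],"jaw": 0.7},{"translation": [0,0.02,-0.07],"turn": [0,0,0],"jaw": 0.7},{"translation": [0.02,0.06,-0.07],"turn": [0,0,0],"jaw": 0.7},{"translation": [0.04,0.1,-0.07],"turn": [0,0,0],"jaw": 0.7},{"translation": [0.06,0.145,-0.07],"turn": [0,0,0],"jaw": 0.7},{"translation": [0.08,0.19,-0.07],"turn": [0,0,0],"jaw": 0.7},{"translation": [0.1,0.235,-0.07],"turn": [0,0,0],"jaw": 0.7},{"translation": [0.12,0.28,-0.07],"turn": [0,0,0],"jaw": 0.7},{"translation": [0.13,0.315,-0.06],"turn": [0,0,0],"jaw": 0.7},{"translation": [0.13,0.329,-0.04],"turn": [0,0,0],"jaw": 0.7},{"translation": [0.13,0.329,-0.02],"turn": [0,0,0],"jaw": 0.7}]'

```text
t: 5.08
tcp_pos: [0.4812, 0.367, 0.1019]
tcp_rot: [-0.0, 0.002, 1.0, -0.0]
force: [0.9, 0.6, 0.2]
width: 0.468
finger_force: 20.3
```

```bash
python3 -c "
from h import *
go([.480,.366,.018])
b,d=grab('scene')
cv2.imwrite('pics/g2.png',cv2.resize(b[80:210,260:400],(646,600)))"
```

```text
t 5.08 tcp [0.4812 0.367  0.1019] shift [ 0.0012 -0.0009  0.0839] turn [-0.03 -0.   -0.28] q [ 0.54  0.34 -0.23  1.   -0.    0.55]
```

View pics/g2.png

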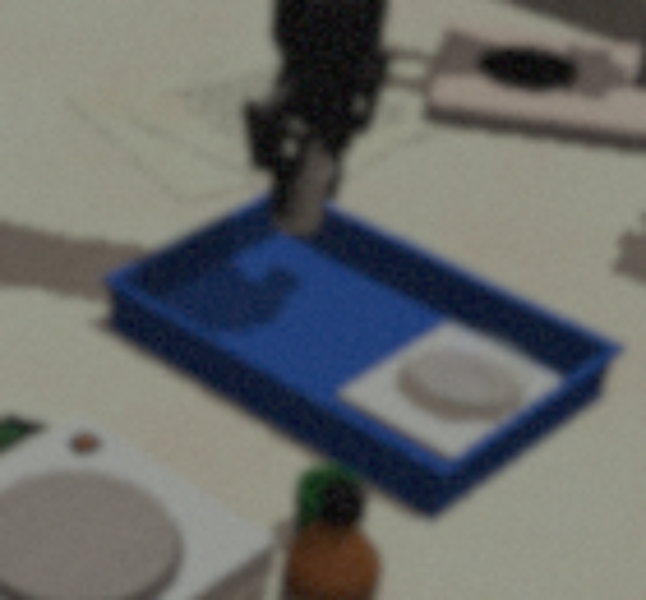

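The cup is held upright over the tray's empty half (crop 303,200) and the pan is bare (90,540). Lowering it now.

Call:
send_rows --steps '[{"translation": [0,0,0.025],"turn": [0,0,0],"jaw": 0.7},{"translation": [0,0,0.05],"turn": [0,0,0],"jaw": 0.7},{"translation": [0,0,0.07],"turn": [0,0,0],"jaw": 0.7},{"translation": [0,0,0.08],"turn": [0,0,0],"jaw": 0.7},{"translation": [0,0,0.083],"turn": [0,0,0],"jaw": 0.7},{"translation": [0,0,0.083],"turn": [0,0,0],"jaw": 0.7}]'

```text
t: 5.88
tcp_pos: [0.4818, 0.3664, 0.0207]
tcp_rot: [0.0, 0.003, 1.0, 0.0]
force: [0.7, -0.4, -1.1]
width: 0.465
finger_force: 20.3
```

Call:
send_rows --steps '[{"translation": [0,0,0.002],"turn": [0,0,0],"jaw": 0.7},{"translation": [0,0,0.003],"turn": [0,0,0],"jaw": 0.7},{"translation": [0,0,0.003],"turn": [0,0,0],"jaw": 0.7}]'

```text
t: 6.25
tcp_pos: [0.4814, 0.3665, 0.0175]
tcp_rot: [0.0, 0.003, 1.0, 0.0]
force: [-0.5, 0.7, -0.1]
width: 0.471
finger_force: 20.3
```

Call:
send_rows --steps '[{"translation": [0,0,0.001],"turn": [0,0,0],"jaw": 0.7},{"translation": [0,0,0.002],"turn": [0,0,0],"jaw": 0.7},{"translation": [0,0,0.002],"turn": [0,0,0],"jaw": 0.7}]'

```text
t: 6.62
tcp_pos: [0.4818, 0.3665, 0.0168]
tcp_rot: [0.001, 0.003, 1.0, 0.0]
force: [-1.8, -1.7, 7.4]
width: 0.471
finger_force: 20.6
```

Contact. Releasing, then rising.

Call:
send_rows --steps '[{"translation": [0,0,-0.001],"turn": [0,0,0],"jaw": 0.7},{"translation": [0,0,-0.001],"turn": [0,0,0],"jaw": 0.4},{"translation": [0,0,-0.001],"turn": [0,0,0],"jaw": 0.1},{"translation": [0,0,-0.001],"turn": [0,0,0],"jaw": 0.1},{"translation": [0,0,-0.001],"turn": [0,0,0],"jaw": 0.1},{"translation": [0,0,-0.02],"turn": [0,0,0],"jaw": 0.1},{"translation": [0,0,-0.05],"turn": [0,0,0],"jaw": 0.1},{"translation": [0,0,-0.09],"turn": [0,0,0],"jaw": 0.1},{"translation": [0,0,-0.14],"turn": [0,0,0],"jaw": 0.1},{"translation": [0,0,-0.19],"turn": [0,0,0],"jaw": 0.1},{"translation": [0,0,-0.23],"turn": [0,0,0],"jaw": 0.1},{"translation": [0,0,-0.23],"turn": [0,0,0],"jaw": 0.1}]'

```text
t: 8.12
tcp_pos: [0.4839, 0.368, 0.2518]
tcp_rot: [0.005, 0.003, 1.0, 0.003]
force: [1.4, 0.6, -0.6]
width: 0.907
finger_force: 0.0
```

Run:
```python
from h import *
go([.534,-.316,.24])
b,d=grab('scene')
c=vision.get_calibration("scene");K=c["camera_matrix"];T=np.array(c["pose"])
v,u=np.mgrid[:384,:512];C=np.stack([(u-K[0,2])/K[0,0]*d,(v-K[1,2])/K[1,1]*d,d],-1)@T[:3,:3].T+T[:3,3]
q=C[(C[...,2]>.012)&(C[...,2]<.08)&(abs(C[...,0]-.48)<.05)&(abs(C[...,1]-.366)<.05)]
print("cup",len(q),q.min(0).round(3),q.max(0).round(3))
```

```text
t 8.12 tcp [0.4839 0.368  0.2518] shift [-0.0542 -0.6837  0.0085] turn [ 0.32  0.53 -0.35] q [ 0.54  0.23 -0.04  1.29 -0.    0.55]
cup 163 [0.46  0.346 0.012] [0.501 0.39  0.055]
```

The cup stands upright at (0.480, 0.368) with its top at about 0.053. On to the rack.

Call:
send_rows --steps '[{"translation": [-0.003,-0.04,0],"turn": [0,0,0],"jaw": 0.3},{"translation": [-0.008,-0.1,0],"turn": [0,0,0],"jaw": 0.3},{"translation": [-0.013,-0.16,0],"turn": [0,0,0],"jaw": 0.3},{"translation": [-0.018,-0.22,0],"turn": [0,0,0],"jaw": 0.3},{"translation": [-0.022,-0.28,0],"turn": [0,0,0],"jaw": 0.3},{"translation": [-0.027,-0.34,0],"turn": [0,0,0],"jaw": 0.3},{"translation": [-0.032,-0.4,0],"turn": [0,0,0],"jaw": 0.3},{"translation": [-0.036,-0.46,0],"turn": [0,0,0],"jaw": 0.3},{"translation": [-0.041,-0.52,0],"turn": [0,0,0],"jaw": 0.3},{"translation": [-0.046,-0.58,0],"turn": [0,0,0],"jaw": 0.3},{"translation": [-0.05,-0.64,0],"turn": [0,0,0],"jaw": 0.3},{"translation": [-0.052,-0.684,0.01],"turn": [0,0,0],"jaw": 0.3}]'

```text
t: 9.68
tcp_pos: [0.5286, -0.3203, 0.2347]
tcp_rot: [-0.0, 0.004, 1.0, 0.0]
force: [0.6, 0.0, -0.1]
width: 0.703
finger_force: 0.0
```

Call:
send_rows --steps '[{"translation": [0,0,0],"turn": [0,0,0],"jaw": 0.3},{"translation": [0,0,0.02],"turn": [0,0,0],"jaw": 0.3},{"translation": [0,0,0.04],"turn": [0,0,0],"jaw": 0.3},{"translation": [0,0,0.05],"turn": [0,0,0],"jaw": 0.3},{"translation": [0,0,0.05],"turn": [0,0,0],"jaw": 0.3},{"translation": [0,0,0.05],"turn": [0,0,0],"jaw": 0.3}]'

```text
t: 10.42
tcp_pos: [0.5295, -0.3178, 0.1861]
tcp_rot: [0.0, 0.003, 1.0, -0.0]
force: [-0.3, -0.2, 0.1]
width: 0.701
finger_force: 0.0
```

Run:
```python
from h import *
go([.534,-.316,.106])
b,d=grab('scene')
cv2.imwrite('pics/g3.png',cv2.resize(b[180:290,90:220],(709,600)))
```

```text
t 10.43 tcp [ 0.5295 -0.3178  0.1861] shift [-0.0044  0.0018  0.0801] turn [-0.04  0.05 -0.33] q [-0.65  0.29 -0.11  1.17  0.   -0.64]
```

View pics/g3.png

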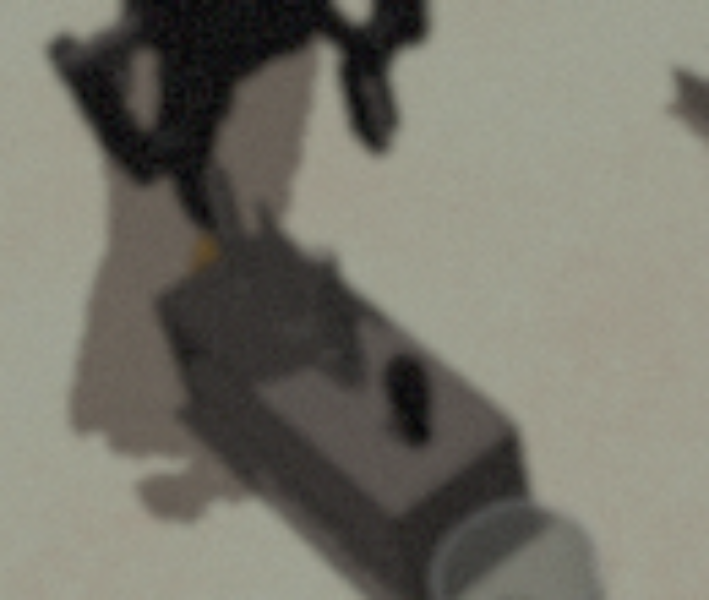

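The open fingers (crop (200,200) and (375,140)) straddle the rack row. The probe top at (325,262) lies 5 mm further along +x, as measured. Lowering and gripping.

Call:
send_rows --force 60 --steps '[{"translation": [-0.005,0.002,0.01],"turn": [0,0,0],"jaw": 0.3},{"translation": [-0.005,0.002,0.03],"turn": [0,0,0],"jaw": 0.3},{"translation": [-0.005,0.002,0.055],"turn": [0,0,0],"jaw": 0.3},{"translation": [-0.005,0.002,0.075],"turn": [0,0,0],"jaw": 0.3},{"translation": [-0.005,0.002,0.08],"turn": [0,0,0],"jaw": 0.3},{"translation": [-0.005,0.002,0.08],"turn": [0,0,0],"jaw": 0.3}]'

```text
t: 11.22
tcp_pos: [0.5342, -0.3159, 0.1052]
tcp_rot: [-0.0, 0.003, 1.0, 0.0]
force: [-0.3, -0.0, 0.7]
width: 0.697
finger_force: 0.0
```

Run:
```python
from h import *
go([.535,-.316,.106])
print({k:np.round(v,2) for k,v in monitor.sense().items() if k in('force','width')})
b,d=grab('scene');a,_=grab('top')
cv2.imwrite('pics/g4.png',np.hstack([cv2.resize(b[180:280,100:200],(400,400)),cv2.resize(a[150:250,310:410],(400,400))]))
```

```text
t 11.22 tcp [ 0.5342 -0.3159  0.1052] shift [-0.0008 -0.0001 -0.0008] turn [ 0.01 -0.01 -0.35] q [-0.64  0.36 -0.19  1.02  0.   -0.63]
{'force': array([-0.33, -0.03,  0.68]), 'width': np.float64(0.7)}
```

View pics/g4.png

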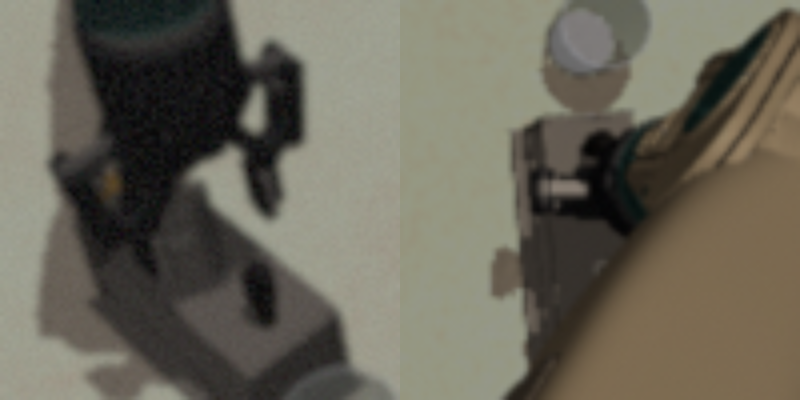

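The gripper is around the probe (left crop, rod near (205,240) between fingers at (150,265) and (270,200)), and the dropper is clear. Closing.

Call:
send_rows --force 60 --steps '[{"translation": [-0.001,0,0],"turn": [0,0,0],"jaw": 0.6},{"translation": [-0.001,0,0],"turn": [0,0,0],"jaw": 0.8},{"translation": [-0.001,0,0],"turn": [0,0,0],"jaw": 1.0},{"translation": [-0.001,0,0],"turn": [0,0,0],"jaw": 1.0},{"translation": [-0.001,0,0],"turn": [0,0,0],"jaw": 1.0},{"translation": [-0.001,0,0],"turn": [0,0,0],"jaw": 1.0}]'

```text
t: 12.08
tcp_pos: [0.5353, -0.3161, 0.1057]
tcp_rot: [0.0, 0.003, 1.0, -0.0]
force: [-0.7, 0.7, 3.3]
width: 0.095
finger_force: 58.4
```

Call:
send_rows --steps '[{"translation": [0,0,-0.008],"turn": [0,0,0],"jaw": 1.0},{"translation": [0,0,-0.025],"turn": [0,0,0],"jaw": 1.0},{"translation": [0,0,-0.045],"turn": [0,0,0],"jaw": 1.0},{"translation": [0,0,-0.07],"turn": [0,0,0],"jaw": 1.0},{"translation": [0,0,-0.095],"turn": [0,0,0],"jaw": 1.0},{"translation": [0,0,-0.115],"turn": [0,0,0],"jaw": 1.0},{"translation": [0,0,-0.12],"turn": [0,0,0],"jaw": 1.0},{"translation": [0,0,-0.12],"turn": [0,0,0],"jaw": 1.0}]'

```text
t: 13.08
tcp_pos: [0.535, -0.3158, 0.2257]
tcp_rot: [0.0, 0.003, 1.0, -0.0]
force: [-0.6, -1.2, -0.8]
width: 0.094
finger_force: 58.6
```

Run:
```python
from h import *
go([.515,-.044,.21])
print(monitor.sense()['width'])
```

```text
t 13.07 tcp [ 0.535  -0.3158  0.2257] shift [0.0217 0.2717 0.0157] turn [-0.    0.02 -0.35] q [-0.64  0.27 -0.04  1.25  0.   -0.63]
0.09365645056050308
```

Call:
send_rows --steps '[{"translation": [0.002,0.02,0],"turn": [0,0,0],"jaw": 1.0},{"translation": [0.004,0.055,0],"turn": [0,0,0],"jaw": 1.0},{"translation": [0.007,0.095,0],"turn": [0,0,0],"jaw": 1.0},{"translation": [0.01,0.135,0],"turn": [0,0,0],"jaw": 1.0},{"translation": [0.013,0.175,0],"turn": [0,0,0],"jaw": 1.0},{"translation": [0.016,0.215,0],"turn": [0,0,0],"jaw": 1.0},{"translation": [0.019,0.25,0.005],"turn": [0,0,0],"jaw": 1.0},{"translation": [0.021,0.268,0.012],"turn": [0,0,0],"jaw": 1.0},{"translation": [0.021,0.272,0.016],"turn": [0,0,0],"jaw": 1.0},{"translation": [0.021,0.272,0.016],"turn": [0,0,0],"jaw": 1.0},{"translation": [0.021,0.272,0.016],"turn": [0,0,0],"jaw": 1.0}]'

```text
t: 14.45
tcp_pos: [0.5161, -0.0447, 0.2093]
tcp_rot: [0.0, 0.004, 1.0, -0.0]
force: [0.3, 0.1, -0.7]
width: 0.098
finger_force: 58.6
```

Run:
```python
from h import *
go([.515,-.044,.17]);s=monitor.sense();p=s["tcp_pos"];print(s["force"],s["finger_force"],s["width"])
b,d=grab('scene')
c=vision.get_calibration("scene");K=c["camera_matrix"];T=np.array(c["pose"])
v,u=np.mgrid[:384,:512];C=np.stack([(u-K[0,2])/K[0,0]*d,(v-K[1,2])/K[1,1]*d,d],-1)@T[:3,:3].T+T[:3,3]
m=(abs(C[...,0]-p[0])<.025)&(abs(C[...,1]-p[1])<.025)&(C[...,2]>.085)&(C[...,2]<.22)
for lo in np.arange(.1,.21,.01):
    k=m&(C[...,2]>=lo)&(C[...,2]<lo+.01)
    if k.any():print(round(lo,3),k.sum(),C[k].mean(0).round(4),"px",u[k].mean().round(1),v[k].mean().round(1),"pred axis px",proj("scene",[p[0],p[1],lo+.005]).round(1))
print("tip pred",proj("scene",[p[0],p[1],.118]),"hole",proj("scene",[.515,-.044,.06]))
x0,y0=200,120
cv2.imwrite('pics/g5.png',cv2.resize(b[y0:y0+100,x0:x0+100],(600,600),interpolation=cv2.INTER_CUBIC))
```

```text
t 14.45 tcp [ 0.5161 -0.0447  0.2093] shift [0.0011 0.0008 0.0393] turn [-0.02  0.01 -0.43] q [-0.21  0.1  -0.29  1.18 -0.   -0.2 ]
[ 0.32336719  0.14067923 -0.7035197 ] 58.597524762153625 0.09848440830118972
0.11 1 [ 0.5164 -0.0442  0.1189] px 238.0 181.0 pred axis px [237.8 182.2]
0.12 3 [ 0.5168 -0.0443  0.1259] px 238.0 179.0 pred axis px [237.7 179.2]
0.13 4 [ 0.5159 -0.0438  0.136 ] px 237.8 175.8 pred axis px [237.5 176.2]
0.14 7 [ 0.5155 -0.0436  0.1456] px 237.6 172.7 pred axis px [237.4 173.2]
0.15 5 [ 0.5162 -0.0443  0.1559] px 237.4 169.8 pred axis px [237.3 170.1]
0.16 6 [ 0.5161 -0.0435  0.1644] px 237.5 167.0 pred axis px [237.1 167. ]
0.17 5 [ 0.5166 -0.0438  0.1738] px 237.4 164.2 pred axis px [237.  163.9]
0.18 12 [ 0.5179 -0.0441  0.1855] px 237.5 160.8 pred axis px [236.8 160.7]
0.19 14 [ 0.5174 -0.0453  0.1954] px 236.9 157.6 pred axis px [236.7 157.5]
0.2 5 [ 0.5183 -0.0459  0.2024] px 236.8 155.6 pred axis px [236.5 154.2]
tip pred [237.77756883 181.28047349] hole [238.48292001 197.36017732]
```

View pics/g5.png

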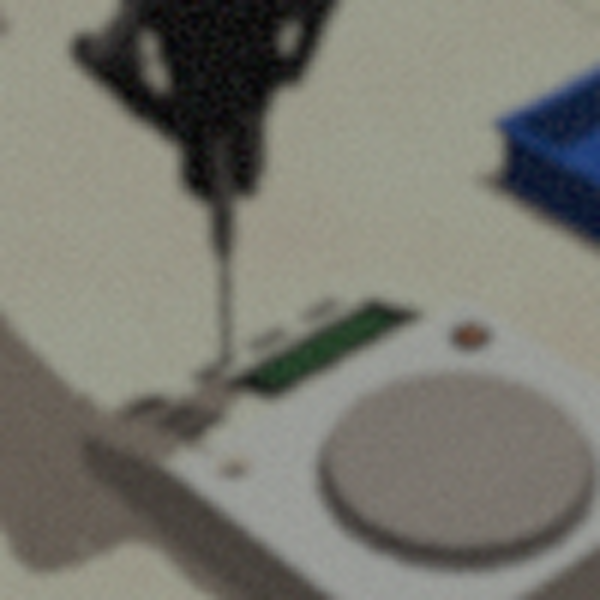

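The probe hangs vertical, with its tip at full px (238,180). Its axis agrees with the TCP in x and y, and the hole is at (239,197.5) directly below within about 1 mm. Lowering to just above the mouth and then in.

Call:
send_rows --steps '[{"translation": [0.001,0.001,0.01],"turn": [0,0,0],"jaw": 1.0},{"translation": [0.001,0.001,0.03],"turn": [0,0,0],"jaw": 1.0},{"translation": [0.001,0.001,0.045],"turn": [0,0,0],"jaw": 1.0},{"translation": [0.001,0.001,0.053],"turn": [0,0,0],"jaw": 1.0},{"translation": [0.001,0.001,0.056],"turn": [0,0,0],"jaw": 1.0},{"translation": [0.001,0.001,0.059],"turn": [0,0,0],"jaw": 1.0},{"translation": [0.001,0.001,0.062],"turn": [0,0,0],"jaw": 1.0},{"translation": [0.001,0.001,0.064],"turn": [0,0,0],"jaw": 1.0},{"translation": [0.001,0.001,0.064],"turn": [0,0,0],"jaw": 1.0}]'

```text
t: 15.62
tcp_pos: [0.5148, -0.0428, 0.1453]
tcp_rot: [0.0, 0.003, 1.0, -0.0]
force: [-0.2, -0.3, -0.1]
width: 0.095
finger_force: 58.6
```

Call:
send_rows --steps '[{"translation": [0,-0.001,0.002],"turn": [0,0,0],"jaw": 1.0},{"translation": [0,-0.001,0.004],"turn": [0,0,0],"jaw": 1.0},{"translation": [0,-0.001,0.006],"turn": [0,0,0],"jaw": 1.0},{"translation": [0,-0.001,0.008],"turn": [0,0,0],"jaw": 1.0},{"translation": [0,-0.001,0.01],"turn": [0,0,0],"jaw": 1.0},{"translation": [0,-0.001,0.01],"turn": [0,0,0],"jaw": 1.0},{"translation": [0,-0.001,0.01],"turn": [0,0,0],"jaw": 1.0}]'

```text
t: 16.5
tcp_pos: [0.5148, -0.0438, 0.1355]
tcp_rot: [0.0, 0.003, 1.0, -0.0]
force: [-0.7, 0.6, 0.8]
width: 0.098
finger_force: 58.8
```

Call:
send_rows --steps '[{"translation": [0,0,0.001],"turn": [0,0,0],"jaw": 1.0},{"translation": [0,0,0.002],"turn": [0,0,0],"jaw": 1.0},{"translation": [0,0,0.003],"turn": [0,0,0],"jaw": 1.0},{"translation": [0,0,0.003],"turn": [0,0,0],"jaw": 1.0},{"translation": [0,0,0.003],"turn": [0,0,0],"jaw": 1.0}]'

```text
t: 17.12
tcp_pos: [0.5149, -0.0438, 0.1324]
tcp_rot: [0.0, 0.003, 1.0, -0.0]
force: [-0.7, 0.7, 1.7]
width: 0.097
finger_force: 58.9
```

Call:
send_rows --steps '[{"translation": [0,0,0.001],"turn": [0,0,0],"jaw": 1.0},{"translation": [0,0,0.001],"turn": [0,0,0],"jaw": 1.0},{"translation": [0,0,0.001],"turn": [0,0,0],"jaw": 1.0}]'

```text
t: 17.5
tcp_pos: [0.5148, -0.0438, 0.1314]
tcp_rot: [0.0, 0.003, 1.0, 0.0]
force: [-0.4, -0.5, 2.3]
width: 0.099
finger_force: 58.9
```

Call:
send_rows --steps '[{"translation": [0,0,0.001],"turn": [0,0,0],"jaw": 1.0},{"translation": [0,0,0.001],"turn": [0,0,0],"jaw": 1.0},{"translation": [0,0,0.001],"turn": [0,0,0],"jaw": 1.0}]'

```text
t: 17.88
tcp_pos: [0.5151, -0.0439, 0.1309]
tcp_rot: [0.0, 0.003, 1.0, -0.0]
force: [-1.6, 1.1, 6.4]
width: 0.099
finger_force: 59.3
```

Call:
send_rows --steps '[{"translation": [0,0,0.0005],"turn": [0,0,0],"jaw": 1.0},{"translation": [0,0,0.0005],"turn": [0,0,0],"jaw": 1.0},{"translation": [0,0,0.0005],"turn": [0,0,0],"jaw": 1.0}]'

```text
t: 18.25
tcp_pos: [0.5152, -0.0439, 0.1307]
tcp_rot: [0.001, 0.003, 1.0, -0.0]
force: [-1.1, 0.0, 7.9]
width: 0.095
finger_force: 59.4
```

The force rose sharply past 3 N while the motion stalled, so the button is on its firm stop. One hold to check it stays steady, then hand in.

Call:
send_rows --steps '[{"translation": [0,0,0],"turn": [0,0,0],"jaw": 1.0},{"translation": [0,0,0],"turn": [0,0,0],"jaw": 1.0},{"translation": [0,0,0],"turn": [0,0,0],"jaw": 1.0},{"translation": [0,0,0],"turn": [0,0,0],"jaw": 1.0}]'

```text
t: 18.75
tcp_pos: [0.5152, -0.0439, 0.1308]
tcp_rot: [0.001, 0.003, 1.0, -0.0]
force: [-1.2, -0.5, 7.1]
width: 0.094
finger_force: 59.4
```

Run:
```python
from h import *
s=monitor.sense();print(s["t"],s["force"],s["tcp_pos"],s["width"])
if 4<s["force"][2]<15: print(r.sign_off())
```

```text
18.75 [-1.21546978 -0.4999156   7.1463099 ] [ 0.51523169 -0.04390101  0.13077344] 0.09397892245775967
the job is handed in; nothing more can be done
None
```

The job was handed in at 18.75 s: the cup stands upright on the tray's free floor, the pan is bare, and the gripped probe is holding the calibration button on its firm stop with about 7 N, judged from the force jump and stall because the button itself can't be seen.

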